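# Snap a new ribbon cassette into the receipt printer

### The job

Fit the new ribbon cassette, the short one with a raised finger tab, into the open receipt printer: set it in the bay with its ribbon side towards the paper roll, press it straight down until the snap hooks at both ends have clicked over it, then let go. Feel for the clicks and do not force it, the printer's frame is only plastic; leave the other things on the desk where they are.

Things in the scene. Friction and masses are not known exactly. Their poses are not given: they have to be found in the camera images.
- printer: Receipt printer, off-white, 260 x 160 x 113 mm, fixed, cover folded back. Origin: on the desk under the middle of its cassette bay. x points from the bay to the rear (platen roller at x 44, paper roll, raised cover at x 170 to 250 mm, up to 270 mm high), y across it. Front edge at x -85, sides at y +-80 mm. Its frame cracks if loaded with over 35 N in all: press slowly, under 20 mm/s.
- bay (a point): Mean middle of the bay's seat, 95 mm above the desk, axes as the printer's. Seat (four rubber buffers), corner guides and hooks sit on the ribbon carriage, parked up to 2.5 mm either way along y and, by its print-gap setting, up to 7 mm higher or lower: not measured, to be felt. Guides: 25 mm above the seat, flared 4 mm, then 1.5 mm play. Two sprung pads push up from 6 mm (3 N) to 0 (10 N).
- hook_a (a joint): Off-white snap hook at the bay's +y end: its outward bend (rad). 0 upright, 0.05 to 0.15 while a lug pushes it aside, back to 0 with a click once the lug is below its nose. It stands 25 mm above the seat, 55 to 64 mm from the bay's middle.
- hook_b (a joint): The same at the -y end. The cassette's underside is about 17 mm above the true seat when its lugs meet the hooks' ramps; wedging both aside takes 4 to 12 N down to 12 mm, then it slides more easily against the pads; both click in at 1.5 mm (up to 14 N) and at 0 it stops on the seat. Let go, the pads hold it up against the hooks (8 N on each, part of the frame's load).
- cassette_mid (a point): New ribbon cassette, dark plastic, 70 g, flat on the desk: its middle, 22 mm above its underside. Body 56 (x) x 100 (y) x 20 mm, U-shaped gap with the ribbon on its +x side, white knob on top. Finger tab in the middle of the top, 12 (x) x 40 (y) mm, from 2 mm below this point to 22 mm above: grip it across x. Fitted, its axes lie as the printer's.
- end_a (a point): Top of the cassette's lug at its +y end, 54 mm from the middle, 10 mm above the underside; comes under hook_a. Each lug is 24 mm wide (x), 8 mm long (y) and 6 mm thick. The white knob stands on the body near this end, 16 mm across and 5 mm tall, at x -15, y +36 mm from the middle.
- end_b (a point): Top of the same lug at its -y end; comes under hook_b.
- mouth (a point): Middle of the ribbon in the gap on the cassette's +x side, 26 mm from its middle and 10 mm above its underside: this side goes towards the paper roll.
- long_cassette: Another ribbon cassette, 170 mm long and 66 x 16 mm, without tab or lugs, for another machine; loose, stays. Origin under its middle, length along y.
- bundle_a: Bundle of banknotes, 150 (x) x 72 x 38 mm, loose, stays. Origin under its middle.
- bundle_b: A second bundle like it.
- stamp: Wooden hand stamp, 42 mm across, 79 mm tall, upright, stays. Origin under its middle.
There are look-alikes about, which are no part of the job. Leave any pink look-alike of the part that bears cassette_mid alone.

How it is judged (in metres and radians):
On the way:
1. the cassette is lifted clear of the desk (height (world z) of cassette_mid above 0.07 m), for 0.1 s.
At the end, for the whole second after the job is handed in: the cassette lies in the bay under both hooks: middle within 7 mm of the printer's origin in plan, ribbon side to the paper roll, both lug tops less than 114 mm above the printer's underside, tilted less than 0.08 rad, both hooks back within 0.02 rad of upright (z of each of end_a, end_b in the frame of printer below 0.114 m and horizontal distance between cassette_mid and printer below 0.007 m and x of mouth in the frame of printer above 0.02 m and value of joint each of hook_a, hook_b below 0.02 rad and angle between cassette_mid's own z axis and vertical below 0.08 rad); the robot touches nothing.
It fails at once if the printer's frame is loaded with more than 35 N (contact force between anything else and printer above 35 N).
It fails at once if a bystander is moved by more than 30 mm (distance of any of long_cassette, bundle_a, bundle_b, stamp from where it was at the start of the episode above 0.03 m).
It also fails if it takes over 51 s, if anything falls off the work surface, if the arm or the gripper's body presses on something with over 40 N, if the wrist force passes 120 N, or if a joint passes its speed limit or range.

### The arm

A 6-joint arm with a two-finger parallel gripper is mounted at the origin on the work surface. World frame = base frame: x ahead of the robot, y to its left, z up, the work surface at z = 0. Lengths are in mm, angles in rad, forces in N, time in s.
With the tool pointing down it reaches from about 300 to 875 mm from the base axis. Payload 6.4 kg.
Tool frame: the origin (TCP) lies at the very end of the fingers, on their centre line; the grasp point (between the pads) lies 19 mm behind it; z points along the fingers, y is the line along which they close (so a half turn about z gives the same grasp; the last joint's range is limited). The gripper opens to 85 mm and grips with 20 to 120 N. Pads are 22 mm wide; open, the fingers measure 114 mm over their backs; the gripper's body (76 mm by 85 mm) begins 54 mm behind the grasp point. The pads swing forward as they close: fully open they stand 13 mm farther back than shut.
Start: joints at [1.07, 0.181, 1.607, -0, 1.354, -0.206], TCP at [167.053, 550.213, 231.288] pointing down, gripper open.
Joint ranges: [-2.99, 2.99], [-0.89, 2.07], [0.3, 2.58], [-1.14, 4.28], [0, 2.63], [-3.12, 3.12]. Speed limits (rad/s): [2.57, 2.57, 3.01, 3.14, 3.14, 3.14].

### API

Orientations are given as a 3x3 rotation matrix whose columns are the frame's x, y, z axes.
In Python, from workcell import arm, eyes gives the robot as it stands.
- The arm moves only by the tool carry_out, never from a script. Its argument "motion" is text: rows parted by semicolons, each of 7 numbers parted by spaces: the turn, a rotation vector about the tool's x, y, z in rad, then the shift along the tool's x, y, z in mm, then the closure, from 0 (fully open) to 1 (shut). In form: ax ay az dx dy dz hand; .... A call has exactly 8 rows; each row shifts and turns the commanded pose from where the row before left it, along the tool's axes as they then stand; what a row does not reach is not made up. A row lasts 1/12 s, in which the tool goes at most 41.7 mm and 7.16 degrees, less where a joint would pass 70% of its speed; a pose out of reach is approached as far as the arm can. A call with a gripper value outside its range is refused whole. The fingers move at their own pace and stop on an object; the grip force is fixed at half the most. Time passes only in rows, so rows that do not move let the fingers close, or fill a call up. It gives the time, the measured TCP pose, the force, the opening and the grip force at its end, in the units of the state.
- arm.observe(): the state, without advancing time (a new reading comes with each control period).
- eyes.camera(name): name is "scene" or "top" or "wrist"; returns a dict with "frame" (400x640x3 uint8, red, green, blue), "K" (3x3 intrinsics, pixels), "k1" (the pictures are not rectified: a ray, as slopes to the right and down, at radius r is drawn at 1 + k1 r^2 times it, then the intrinsics apply), "view" (4x4, takes a point from world to camera coordinates). Camera axes: x right, y down, z forward; pixel columns grow to the right and rows downward; lengths in mm; the calibration is good to about 2 mm. A picture is of the moment at which its call begins. There is no depth.
- arm.finish_job(): hands the job in; it is judged then, once.
The state is a dict: "time": time; "joint_pos": joint angles; "joint_vel": joint speeds; "joint_efforts": joint torques, N m; "eef_pos": TCP position; "tool_rot": TCP orientation; "force": force on the tool from outside, world axes, zero at the start; "moment": the same for the moment, N m; "finger_gap": finger opening in mm; "grip_force": force on a finger pad.
Only numpy, scipy, OpenCV 4.12 (cv2) and the standard library are available. Lean on these libraries where they do the work, as an engineer would, in place of code of your own. Each camera call takes 0.05 s, during which the arm holds its last target. There are 200 camera calls.

## Working session

There is one attempt and no reset: what is moved stays moved. The work goes in short steps, Python scripts to look and compute and a tool call to move; the robot and the scene stay as the last step left them, time stands still between calls to the robot, and variables do not carry over. Pictures are saved under pics/ and viewed, at most 10 in all, crops included, and the job is handed in when it is done.

Besides the shell and the picture viewer there is one more tool, called after ">>>" as name(argument=value, ...) on one line, values as JSON. carry_out: Moves the arm, as the interface text tells. Its arguments: {"type":"object","properties":{"motion":{"type":"string"}},"required":["motion"]}

```bash
mkdir -p pics; cat > h.py <<'E'
import numpy as np, cv2
from workcell import arm, eyes
def snap(n,f):
    c=eyes.camera(n); cv2.imwrite(f'pics/{f}.png',c['frame'][:,:,::-1]); np.savez(f'pics/{f}.npz',**{k:c[k] for k in('K','k1','view')}); return c
def ray(f,u,v):
    c=np.load(f'pics/{f}.npz'); K=c['K']; k=float(c['k1'])
    d=np.array([(u-K[0,2])/K[0,0],(v-K[1,2])/K[1,1]]); s=d.copy()
    for _ in range(30): s=d/(1+k*(s@s))
    R=c['view'][:3,:3]; t=c['view'][:3,3]
    w=R.T@np.array([*s,1]); return -R.T@t, w/np.linalg.norm(w)
def atz(f,u,v,z):
    o,d=ray(f,u,v); return o+d*(z-o[2])/d[2]
def tri(*a):
    A=0;b=0
    for f,u,v in a:
        o,d=ray(f,u,v); P=np.eye(3)-np.outer(d,d); A=A+P; b=b+P@o
    p=np.linalg.solve(A,b)
    return p,[round(float(np.linalg.norm((np.eye(3)-np.outer(d,d))@(p-o))),1) for o,d in (ray(*x) for x in a)]
E
python3 - <<'E'
from h import *
np.set_printoptions(precision=3,suppress=True)
for n in('scene','top','wrist'):
    c=snap(n,n+'0'); print(n,c['K'][0],c['k1'],np.linalg.inv(c['view']))
a=cv2.imread('pics/scene0.png');b=cv2.imread('pics/top0.png')
print(arm.observe())
E
```

```text
scene [498.111   0.    311.367] -0.15111100100492644 [[   0.351    0.768   -0.536 1137.958]
 [   0.936   -0.293    0.193  -41.829]
 [  -0.009   -0.57    -0.822  948.446]
 [   0.       0.       0.       1.   ]]
top [464.47    0.    310.877] -0.013807979082301506 [[   0.012   -0.996    0.085  436.609]
 [  -1.      -0.013   -0.012  174.622]
 [   0.013   -0.084   -0.996 1333.328]
 [   0.       0.       0.       1.   ]]
wrist [285.379   0.    316.173] -0.022694345190298004 [[  0.291   0.916   0.277  96.47 ]
 [  0.957  -0.278  -0.086 572.093]
 [ -0.002   0.29   -0.957 373.467]
 [  0.      0.      0.      1.   ]]
{'time': 0.15, 'joint_pos': array([ 1.07 ,  0.181,  1.608, -0.   ,  1.354, -0.206]), 'joint_vel': array([-0.003, -0.004,  0.001, -0.   , -0.002,  0.001]), 'joint_efforts': array([  0.001, -44.526, -35.169,  -0.   ,   0.006,  -0.   ]), 'eef_pos': array([166.86 , 549.817, 230.568]), 'tool_rot': array([[-0.957,  0.291, -0.001],
       [ 0.291,  0.957, -0.001],
       [ 0.   , -0.001, -1.   ]]), 'force': array([ 0.989,  0.015, -0.856]), 'moment': array([ 0.007, -0.011, -0.008]), 'grip_force': 0.0, 'finger_gap': 85.46919227508988}
```

View pics/scene0.png

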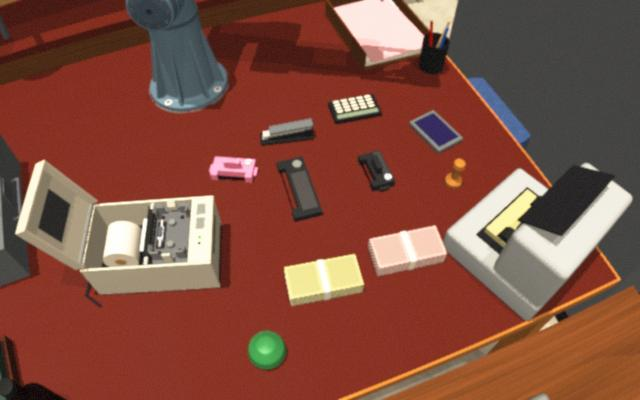

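View pics/top0.png

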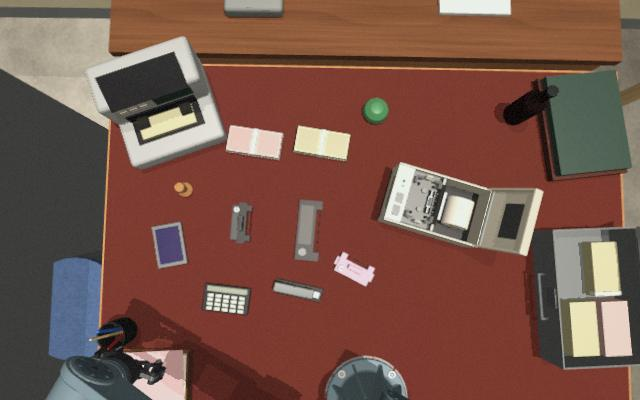

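```bash
python3 - <<'E'
from h import *
T=cv2.imread('pics/top0.png');S=cv2.imread('pics/scene0.png')
def crop(I,x,y,w,h,k): return cv2.resize(I[y:y+h,x:x+w],None,fx=k,fy=k,interpolation=cv2.INTER_CUBIC)
a=np.hstack([crop(T,215,193,50,50,6),crop(S,350,143,50,50,6)])
cv2.imwrite('pics/c1.png',a)
cv2.imwrite('pics/c2.png',np.hstack([crop(T,375,155,80,100,5),crop(S,130,190,80,100,5)]))
E
```

```text
(no output)
```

View pics/c1.png

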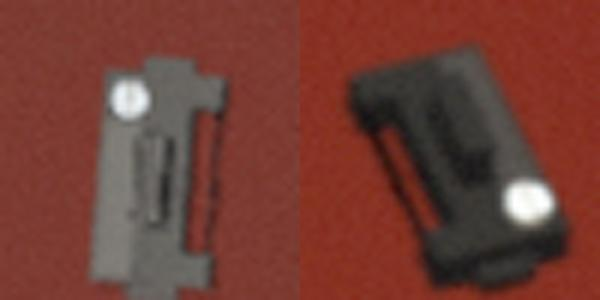

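View pics/c2.png

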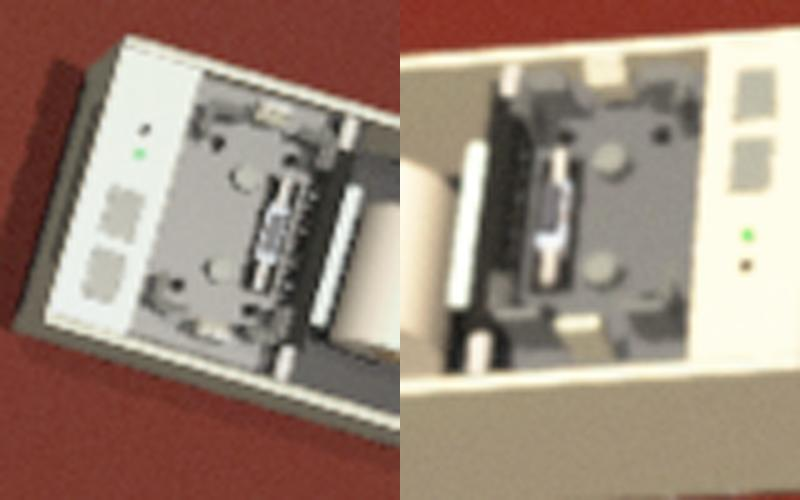

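```bash
python3 - <<'E'
from h import *
np.set_printoptions(precision=1,suppress=True)
t=lambda x,y:('top0',375+x/5,155+y/5); s=lambda x,y:('scene0',130+(x-400)/5,190+y/5)
ct=lambda x,y:('top0',215+x/6,193+y/6); cs=lambda x,y:('scene0',350+(x-300)/6,143+y/6)
print('knob',tri(ct(128,99),cs(528,202)))
print('lug a end z10',atz(*ct(170,60),10),'lug b',atz(*ct(150,297),8), 'tab z44',atz(*ct(156,180),44))
for n,p in dict(ca=(215,90),cb=(205,270),c3=(105,70),c4=(93,278)).items(): print(n,atz(*ct(*p),20))
ha=tri(t(273,112),s(582,330));hb=tri(t(208,330),s(605,72)); print('hooks',ha,hb)
print('pads',tri(t(246,178),s(613,160)),tri(t(218,268),s(602,268)))
c1=atz(*t(127,38),113);c2=atz(*t(45,322),113);print('front corners',c1,c2,np.linalg.norm(c1-c2))
y=(c1-c2)/np.linalg.norm(c1-c2); x=np.array([y[1],-y[0],0]); print('origin',(c1+c2)/2+85*x, 'yaw x',np.arctan2(x[1],x[0]))
E
```

```text
knob (array([522.2, 371.2,  21.7]), [1.8, 1.8])
lug a end z10 [541.2 351.8  10. ] lug b [428.7 358.8   8. ] tab z44 [482.8 352.4  44. ]
ca [526.5 328.9  20. ]
cb [441.8 331.7  20. ]
c3 [535.2 381.   20. ]
c4 [437.3 384.   20. ]
hooks (array([ 607.7, -151.9,  116.4]), [1.8, 1.8]) (array([ 491.4, -117.6,  117. ]), [0.5, 0.5])
pads (array([ 567.6, -122.5,  163.2]), [4.5, 4.5]) (array([ 529.8, -145.1,   35. ]), [1.3, 1.3])
front corners [646.6 -76.9 113. ] [494.6 -32.9 113. ] 158.15665446727198
origin [ 547.  -136.6  113. ] yaw x -1.852507651271783
```

>>> carry_out(motion="0 0 -0.117 0 0 30 0;0 0 -0.116 0 0 30 0;0 0 0 -36 -19.4 0 0;0 0 0 -36 -19.4 0 0;0 0 0 -36 -19.4 0 0;0 0 0 -36 -19.4 0 0;0 0 0 -36 -19.4 0 0;0 0 0 -36 -19.4 0 0")

```text
time: 0.82
eef_pos: [376.6, 419.4, 171.1]
tool_rot: [[-0.998, 0.061, -0.0], [0.061, 0.998, -0.0], [0.0, -0.0, -1.0]]
force: [0.1, -0.4, -0.5]
finger_gap: 85.7
grip_force: 0.0
```

>>> carry_out(motion="0 0 0 -36 -19 13 0;0 0 0 -36 -19 13 0;0 0 0 -36 -19 14 0;0 0 0 0 0 0 0;0 0 0 0 0 0 0;0 0 0 0 0 0 0;0 0 0 0 0 0 0;0 0 0 0 0 0 0")

```text
time: 1.48
eef_pos: [475.9, 360.0, 133.0]
tool_rot: [[-0.998, 0.06, 0.001], [0.06, 0.998, 0.0], [-0.001, 0.001, -1.0]]
force: [-0.0, -0.2, 0.6]
finger_gap: 85.5
grip_force: 0.0
```

```bash
python3 - <<'E'
from h import *
np.set_printoptions(precision=3,suppress=True)
c=snap('wrist','w1'); s=arm.observe(); print(s['eef_pos'],s['tool_rot'],s['force'])
cv2.imwrite('pics/w1b.png',cv2.resize(c['frame'][:,:,::-1],(800,500)))
E
```

```text
[475.962 360.03  133.02 ] [[-0.998  0.06   0.001]
 [ 0.06   0.998  0.   ]
 [-0.001  0.001 -1.   ]] [0.154 0.201 0.334]
```

View pics/w1b.png

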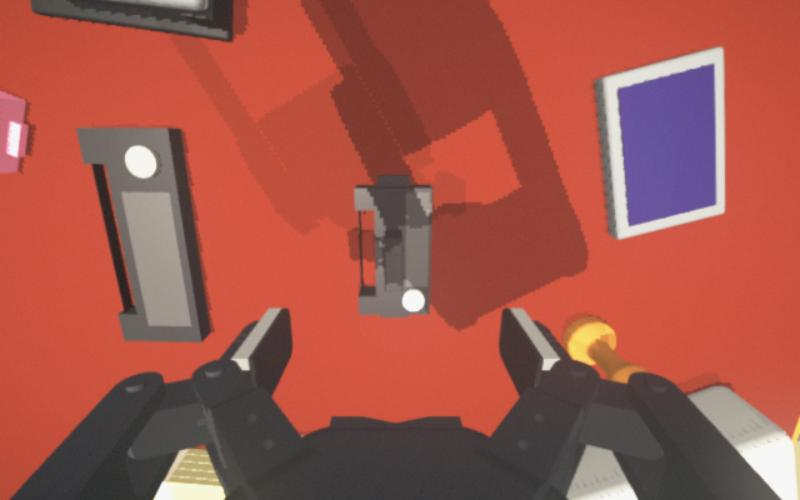

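```bash
python3 - <<'E'
from h import *
np.set_printoptions(precision=1,suppress=True)
w=lambda x,y:('w1',x/1.25,y/1.25)
print('knob',tri(w(413,300),('top0',236.3,209.5)),tri(w(413,300),('top0',236.3,209.5),('scene0',388,176.7)))
for n,p in dict(aL=(360,313),aR=(430,313),bL=(357,187),bR=(432,187)).items(): print(n,atz(*w(*p),20))
print(atz(*w(408,317),10),atz(*w(393,176),10),atz(*w(408,317),4))
# predicted points
c=np.load('pics/w1.npz')
def proj(P):
    q=c['view']@np.r_[P,1]; s=q[:2]/q[2]; s=s*(1+float(c['k1'])*(s@s)); return (c['K']@np.r_[s,1])[:2]*1.25
print('tcp dropped to z=44,25',proj([475.9,360,44]),proj([475.9,360,25]))
I=cv2.imread('pics/w1.png'); cv2.imwrite('pics/w1c.png',cv2.resize(I[132:262,270:360],None,fx=4.5,fy=4.5,interpolation=cv2.INTER_CUBIC))
E
```

```text
knob (array([521.7, 370.4,  25. ]), [1.3, 1.3]) (array([522.7, 371.3,  22.6]), [0.7, 2.1, 1.4])
aL [533.3 329.2  20. ]
aR [536.7 384.8  20. ]
bL [433.9 335.9  20. ]
bR [437.1 389.4  20. ]
[544.5 367.2  10. ] [428.7 361.9  10. ] [547.7 367.2   4. ]
tcp dropped to z=44,25 [394.2 251.2] [394.3 243.4]
```

View pics/w1c.png

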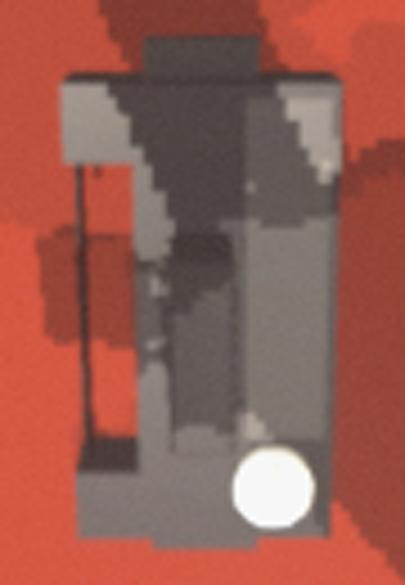

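>>> carry_out(motion="0 0 0 -4.3 -0.3 30 0;0 0 0 -4.3 -0.2 30 0;0 0 0 0 0 25 0;0 0 0 0 0 15 0.3;0 0 0 0 0 6 0.5;0 0 0 0 0 4 0.6;0 0 0 0 0 0 0.6;0 0 0 0 0 0 0.6")

```text
time: 2.2
eef_pos: [486.1, 358.6, 23.7]
tool_rot: [[-0.998, 0.061, 0.002], [0.061, 0.998, 0.001], [-0.002, 0.001, -1.0]]
force: [0.5, -0.2, 0.4]
finger_gap: 33.8
grip_force: 0.0
```

>>> carry_out(motion="0 0 0 0 0 0 1;0 0 0 0 0 0 1;0 0 0 0 0 0 1;0 0 0 0 0 0 1;0 0 0 0 0 0 1;0 0 0 0 0 0 1;0 0 0 0 0 0 1;0 0 0 0 0 0 1")

```text
time: 2.87
eef_pos: [486.5, 358.5, 24.0]
tool_rot: [[-0.998, 0.062, 0.002], [0.062, 0.998, 0.001], [-0.002, 0.001, -1.0]]
force: [-1.1, 1.1, 6.0]
finger_gap: 10.7
grip_force: 60.8
```

>>> carry_out(motion="0 0 0 0 0 -20 1;0 0 0 0 0 -40 1;0 0 0 0 0 -40 1;0 0 0 0 0 -40 1;0 0 0 -7.4 -39 -20 1;0 0 0 -7.4 -39 -10 1;0 0 0 -7.4 -39 0 1;0 0 0 -7.4 -39 0 1")

```text
time: 3.53
eef_pos: [505.5, 201.6, 192.7]
tool_rot: [[-0.998, 0.061, 0.003], [0.061, 0.998, 0.0], [-0.003, 0.001, -1.0]]
force: [0.4, 0.4, -0.4]
finger_gap: 10.7
grip_force: 59.9
```

>>> carry_out(motion="0 0 0 -7.4 -39 0 1;0 0 0 -7.4 -39 0 1;0 0 0 -7.4 -39 0 1;0 0 0 -7.4 -39 0 1;0 0 0 -7.4 -39 0 1;0 0 0 -7.4 -39 0 1;0 0 0 -7.4 -39 0 1;0 0 0 -7.4 -39 0 1")

```text
time: 4.2
eef_pos: [544.6, -114.3, 191.4]
tool_rot: [[-0.998, 0.062, 0.0], [0.062, 0.998, -0.0], [-0.0, -0.0, -1.0]]
force: [0.6, -0.4, -1.1]
finger_gap: 10.4
grip_force: 59.9
```

>>> carry_out(motion="0 0 0.11 0 0 0 1;0 0 0.11 0 0 0 1;0 0 0 0 0 0 1;0 0 0 0 0 0 1;0 0 0 0 0 0 1;0 0 0 0 0 0 1;0 0 0 0 0 0 1;0 0 0 0 0 0 1")

```text
time: 4.87
eef_pos: [544.9, -111.8, 191.2]
tool_rot: [[-0.961, 0.276, 0.0], [0.276, 0.961, -0.0], [-0.0, -0.0, -1.0]]
force: [0.4, -0.5, -0.1]
finger_gap: 10.8
grip_force: 59.9
```

```bash
python3 - <<'E'
from h import *
np.set_printoptions(precision=3,suppress=True)
c=snap('wrist','w2'); t=snap('top','t2'); sc=snap('scene','s2'); s=arm.observe(); print(s['time'],s['eef_pos'],s['tool_rot'],s['force'],s['finger_gap'])
w=cv2.resize(c['frame'][:,:,::-1],(800,500))
cv2.imwrite('pics/w2b.png',w)
E
```

```text
5.0167 [ 544.894 -112.051  191.183] [[-0.961  0.277  0.   ]
 [ 0.277  0.961 -0.   ]
 [-0.    -0.    -1.   ]] [ 0.469  0.654 -0.356] 10.88945353093448
```

View pics/w2b.png

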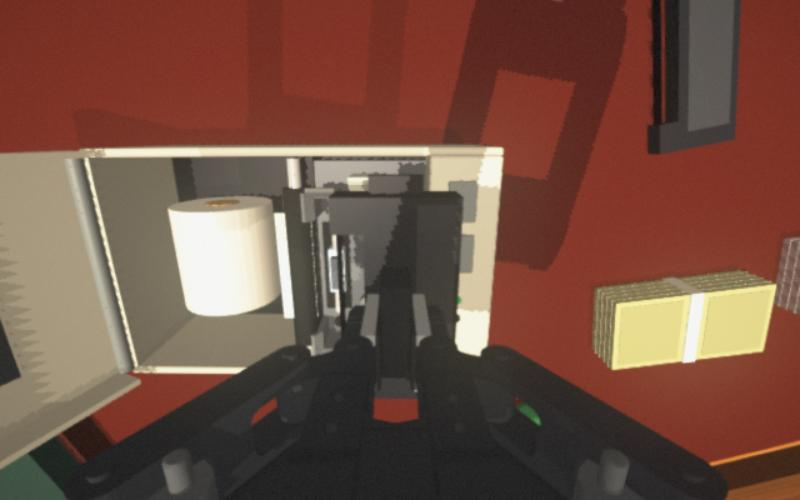

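```bash
python3 - <<'E'
from h import *
np.set_printoptions(precision=1,suppress=True)
w=lambda x,y:('w2',x/1.25,y/1.25)
R=np.array([[-.961,.277,0],[.277,.961,0],[0,0,-1.]]);T=np.array([544.9,-112,191.2])
for p in((332,193),(461,193)): print('cas in tool (x=-cy,y=-cx)',R.T@(atz(*w(*p),187.2)-T))
print('lug',R.T@(atz(*w(398,178),177.2)-T))
fr=atz(*w(502,149),113); rb=atz(*w(83,150),113); ra=atz(*w(135,371),113)
print(fr,rb,ra,np.linalg.norm(fr-rb),np.linalg.norm(ra-rb))
x=(rb-fr)/np.linalg.norm(rb-fr); y=np.array([-x[1],x[0],0]); print('yaw x',np.arctan2(x[1],x[0]),'org',fr+85*x+80*y, 'org2', rb-175*x+80*y)
t=lambda x,y:('top0',375+x/5,155+y/5)
c1=atz(*t(127,38),113);c2=atz(*t(45,322),113); print(c1,c2,'fr tri',tri(w(502,149),t(45,322)))
c=[(x,y) for x,y in []]
a=cv2.imread('pics/w2.png')[112:162,240:400]; b=cv2.imread('pics/t2.png')[150:250,370:480]
cv2.imwrite('pics/w2c.png',np.vstack([cv2.resize(a,(800,250),interpolation=cv2.INTER_CUBIC),cv2.copyMakeBorder(cv2.resize(b,(385,350),interpolation=cv2.INTER_CUBIC),0,0,0,415,0)]))
E
```

```text
cas in tool (x=-cy,y=-cx) [ 52.4 -25.2   4. ]
cas in tool (x=-cy,y=-cx) [52.4 27.9  4. ]
lug [57.4  2.  14. ]
[497.5 -30.8 113. ] [ 426.7 -275.3  113. ] [ 577.6 -320.2  113. ] 254.58239732850245 157.43044118544873
yaw x -1.8527286952004394 org [ 550.7 -134.7  113. ] org2 [ 552.2 -129.5  113. ]
[646.6 -76.9 113. ] [494.6 -32.9 113. ] fr tri (array([495.7, -32.2, 118.6]), [1.3, 1.3])
```

View pics/w2c.png

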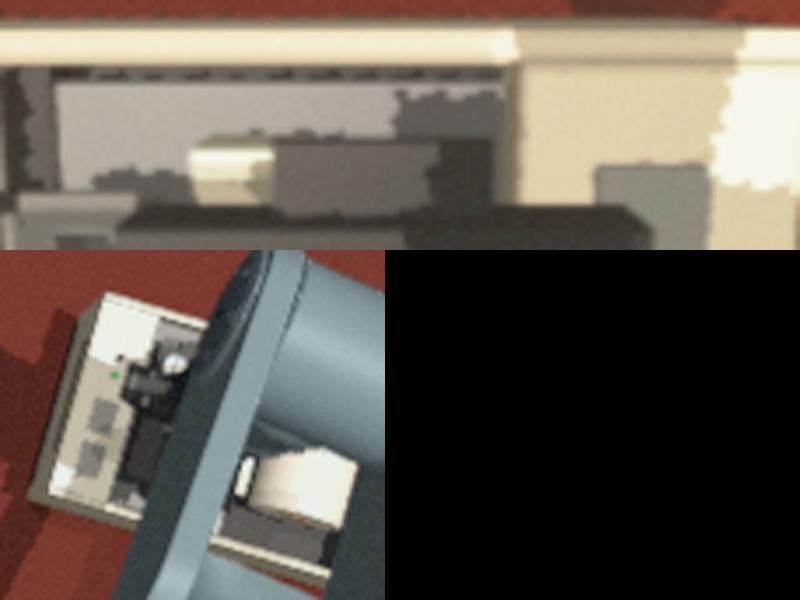

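>>> carry_out(motion="0 0 0 -20 -20 0 1;0 0 0 -40 0 0 1;0 0 0 -40 0 0 1;0 0 0 -25 0 0 1;0 0 0 -10 0 0 1;0 0 0 0 0 0 1;0 0 0 0 0 0 1;0 0 0 0 0 0 1")

```text
time: 5.68
eef_pos: [668.1, -168.6, 190.7]
tool_rot: [[-0.961, 0.278, -0.001], [0.278, 0.961, 0.001], [0.001, 0.0, -1.0]]
force: [-0.5, 1.0, -0.8]
finger_gap: 11.1
grip_force: 59.9
```

```bash
python3 - <<'E'
from h import *
np.set_printoptions(precision=3,suppress=True)
c=snap('wrist','w3'); s=arm.observe(); print(s['time'],s['eef_pos'],s['tool_rot'],s['force'],s['finger_gap'])
w=cv2.resize(c['frame'][60:360,160:560,::-1],(800,600),interpolation=cv2.INTER_CUBIC)
cv2.imwrite('pics/w3b.png',w)
E
```

```text
5.7333 [ 668.103 -168.583  191.012] [[-0.961  0.278 -0.001]
 [ 0.278  0.961  0.   ]
 [ 0.001  0.    -1.   ]] [-0.411 -1.001 -1.125] 10.305990738749157
```

View pics/w3b.png

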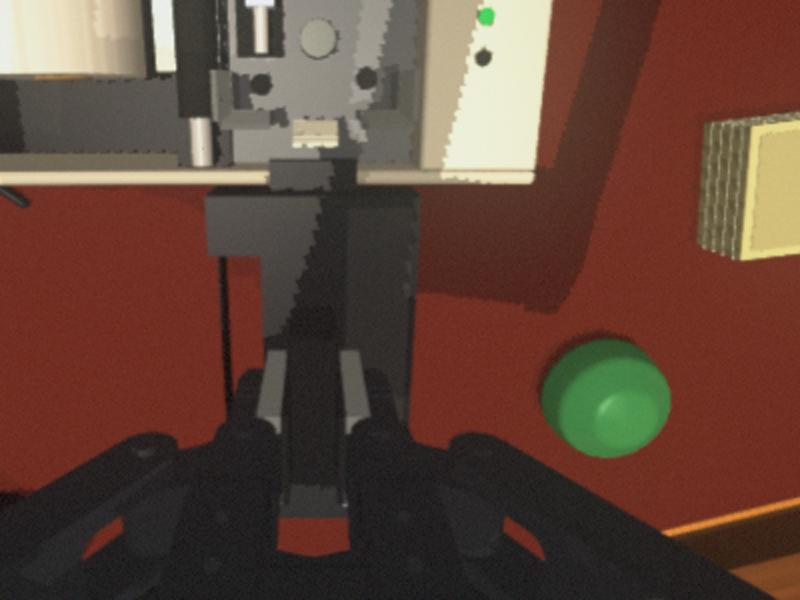

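```bash
python3 - <<'E'
from h import *
np.set_printoptions(precision=1,suppress=True)
w=lambda x,y:('w3',160+x/2,60+y/2)
t=lambda x,y:('top0',375+x/5,155+y/5); s=lambda x,y:('scene0',130+(x-400)/5,190+y/5)
R=np.array([[-.961,.278,0],[.278,.961,0],[0,0,-1.]]);T=np.array([668.1,-168.6,191])
L=lambda p:R.T@(p-T)
print('cas',L(atz(*w(207,196),187)),L(atz(*w(420,196),187)),'lug end',L(atz(*w(313,160),177)))
for z in(113,118,123): print(z,'hook_a back-low',L(atz(*w(315,121),z)),'front',L(atz(*w(315,147),z)))
print('front corner+y',L(atz(*w(534,182),113)))
print('pad z~101',L(atz(*w(319,38),101)),'pad tri',[L(q[0]) for q in [tri(w(319,38),t(246,178))]],'buffers',L(atz(*w(262,85),95)),L(atz(*w(366,78),95)))
h=tri(w(315,130),t(273,112),s(582,330));print('hook a',h,L(h[0]))
h=tri(w(315,130),t(273,112));print('hook a',h,L(h[0]))
print('guides x z=110',L(atz(*w(213,110),115)),L(atz(*w(413,110),115)))
print('hook_a top-cam in tool',L(np.array([607.7,-151.9,116.4])),'hook b',L(np.array([491.4,-117.6,117.])),'org est',L(np.array([549.5,-134.7,95])),L(np.array([551.5,-132,95])),L(np.array([547,-136.6,95])))
E
```

```text
cas [ 50.5 -26.5   4. ] [50.5 28.5  4. ] lug end [58.7  0.9 14. ]
113 hook_a back-low [67.   1.7 78. ] front [57.5  1.7 78. ]
118 hook_a back-low [67.2  1.7 73. ] front [57.9  1.7 73. ]
123 hook_a back-low [67.3  1.7 68. ] front [58.2  1.7 68. ]
front corner+y [44.4 86.4 78. ]
pad z~101 [97.3  3.2 90. ] pad tri [array([97.8,  1.6, 82.5])] buffers [ 80.4 -19.3  96. ] [83.1 22.  96. ]
hook a (array([ 607.6, -150.9,  117.2]), [1.7, 2.6, 1.2]) [63.1  0.2 73.8]
hook a (array([ 605.9, -149.3,  132. ]), [0.7, 0.7]) [65.1  1.2 59. ]
guides x z=110 [ 71.1 -36.   76. ] [71.1 37.9 76. ]
hook_a top-cam in tool [62.7 -0.7 74.6] hook b [184.   -0.1  74. ] org est [123.4  -0.4  96. ] [122.2   2.8  96. ] [125.3  -2.9  96. ]
```

>>> carry_out(motion="0 0 0 20 0.4 0 1;0 0 0 35 0 0 1;0 0 0 35 0 0 1;0 0 0 22 0 0 1;0 0 0 9.8 0 0 1;0 0 0 0 0 10 1;0 0 0 0 0 15 1;0 0 0 0 0 6 1")

```text
time: 6.4
eef_pos: [551.2, -134.4, 158.6]
tool_rot: [[-0.961, 0.278, -0.001], [0.278, 0.961, 0.0], [0.001, 0.0, -1.0]]
force: [-0.5, 0.3, -0.6]
finger_gap: 10.7
grip_force: 59.9
```

>>> carry_out(motion="0 0 0 0 0 1 1;0 0 0 0 0 1 1;0 0 0 0 0 1 1;0 0 0 0 0 1 1;0 0 0 0 0 1 1;0 0 0 0 0 1 1;0 0 0 0 0 1 1;0 0 0 0 0 1 1")

```text
time: 7.07
eef_pos: [552.2, -134.8, 152.2]
tool_rot: [[-0.961, 0.278, 0.0], [0.278, 0.961, -0.0], [-0.0, -0.0, -1.0]]
force: [0.3, 0.5, -0.6]
finger_gap: 10.6
grip_force: 59.9
```

>>> carry_out(motion="0 0 0 1 0 1.2 1;0 0 0 0 0 1.2 1;0 0 0 0 0 1.2 1;0 0 0 0 0 1.2 1;0 0 0 0 0 1.2 1;0 0 0 0 0 1.2 1;0 0 0 0 0 1.2 1;0 0 0 0 0 0 1")

```text
time: 7.73
eef_pos: [551.0, -134.4, 143.4]
tool_rot: [[-0.961, 0.278, -0.0], [0.278, 0.961, 0.0], [0.0, 0.0, -1.0]]
force: [0.7, 0.1, -1.2]
finger_gap: 10.9
grip_force: 59.9
```

>>> carry_out(motion="0 0 0 0 0 1 1;0 0 0 0 0 1 1;0 0 0 0 0 1 1;0 0 0 0 0 1 1;0 0 0 0 0 1 1;0 0 0 0 0 0 1;0 0 0 0 0 0 1;0 0 0 0 0 0 1")

```text
time: 8.4
eef_pos: [551.5, -134.7, 139.2]
tool_rot: [[-0.961, 0.278, 0.001], [0.278, 0.961, -0.0], [-0.001, -0.0, -1.0]]
force: [-0.4, -0.1, 4.5]
finger_gap: 11.0
grip_force: 60.5
```

>>> carry_out(motion="0 0 0 0 0 0.7 1;0 0 0 0 0 0.7 1;0 0 0 0 0 0 1;0 0 0 0 0 0 1;0 0 0 0 0 0 1;0 0 0 0 0 0 1;0 0 0 0 0 0 1;0 0 0 0 0 0 1")

```text
time: 9.07
eef_pos: [551.5, -134.7, 137.9]
tool_rot: [[-0.961, 0.278, 0.001], [0.278, 0.961, -0.0], [-0.001, -0.0, -1.0]]
force: [-0.6, -0.2, 6.9]
finger_gap: 10.5
grip_force: 60.9
```

```bash
python3 -c "
from h import *
s=arm.observe();print(s['eef_pos'],s['force'],s['moment'],s['finger_gap'])
w=snap('wrist','w4')"
```

```text
[ 551.47047524 -134.7241045   137.91279167] [-0.58285473 -0.23130236  6.91922142] [-0.0003626   0.08034998  0.00178019] 10.533037634393
```

>>> carry_out(motion="0 0 0 0 0 0.7 1;0 0 0 0 0 0.7 1;0 0 0 0 0 0.7 1;0 0 0 0 0 0.7 1;0 0 0 0 0 0 1;0 0 0 0 0 0 1;0 0 0 0 0 0 1;0 0 0 0 0 0 1")

```text
time: 9.78
eef_pos: [550.9, -134.4, 134.2]
tool_rot: [[-0.961, 0.278, -0.001], [0.278, 0.961, 0.0], [0.001, 0.0, -1.0]]
force: [0.5, 0.3, 1.5]
finger_gap: 10.6
grip_force: 60.2
```

>>> carry_out(motion="0 0 0 0 0 0.8 1;0 0 0 0 0 0.8 1;0 0 0 0 0 0.8 1;0 0 0 0 0 0.8 1;0 0 0 0 0 0.8 1;0 0 0 0 0 0.8 1;0 0 0 0 0 0 1;0 0 0 0 0 0 1")

```text
time: 10.45
eef_pos: [551.2, -134.5, 130.1]
tool_rot: [[-0.961, 0.278, 0.0], [0.278, 0.961, -0.0], [-0.0, -0.0, -1.0]]
force: [-1.3, 0.1, 5.8]
finger_gap: 10.4
grip_force: 60.8
```

>>> carry_out(motion="0 0 0 0 0 0.7 1;0 0 0 0 0 0.7 1;0 0 0 0 0 0.7 1;0 0 0 0 0 0.7 1;0 0 0 0 0 0 1;0 0 0 0 0 0 1;0 0 0 0 0 0 1;0 0 0 0 0 0 1")

```text
time: 11.12
eef_pos: [551.3, -134.5, 127.8]
tool_rot: [[-0.961, 0.278, 0.0], [0.278, 0.961, -0.0], [-0.0, -0.0, -1.0]]
force: [-1.7, 1.0, 8.0]
finger_gap: 10.8
grip_force: 61.3
```

>>> carry_out(motion="0 0 0 0 0 0.7 1;0 0 0 0 0 0.7 1;0 0 0 0 0 0.6 1;0 0 0 0 0 0 1;0 0 0 0 0 0 1;0 0 0 0 0 0 1;0 0 0 0 0 0 1;0 0 0 0 0 0 1")

```text
time: 11.78
eef_pos: [551.4, -134.6, 125.9]
tool_rot: [[-0.961, 0.278, 0.001], [0.278, 0.961, -0.0], [-0.001, -0.0, -1.0]]
force: [-2.3, 1.3, 8.8]
finger_gap: 10.8
grip_force: 61.2
```

>>> carry_out(motion="0 0 0 0 0 0.5 1;0 0 0 0 0 0.5 1;0 0 0 0 0 0 1;0 0 0 0 0 0 1;0 0 0 0 0 0 1;0 0 0 0 0 0 1;0 0 0 0 0 0 1;0 0 0 0 0 0 1")

```text
time: 12.45
eef_pos: [551.4, -134.6, 125.5]
tool_rot: [[-0.961, 0.278, 0.001], [0.278, 0.961, -0.0], [-0.001, -0.0, -1.0]]
force: [-3.7, 1.8, 13.2]
finger_gap: 10.7
grip_force: 61.9
```

>>> carry_out(motion="0 0 0 0 0 0.5 1;0 0 0 0 0 0.5 1;0 0 0 0 0 0 1;0 0 0 0 0 0 1;0 0 0 0 0 0 1;0 0 0 0 0 0 1;0 0 0 0 0 0 1;0 0 0 0 0 0 1")

```text
time: 13.12
eef_pos: [551.5, -134.6, 125.3]
tool_rot: [[-0.961, 0.278, 0.001], [0.278, 0.961, -0.001], [-0.001, -0.0, -1.0]]
force: [-5.8, 2.0, 18.7]
finger_gap: 10.5
grip_force: 62.7
```

```bash
python3 -c "
from h import *
s=arm.observe();print(s['eef_pos'],s['force'],s['moment'],s['finger_gap'])"
```

```text
[ 551.52318031 -134.64233986  125.27531352] [-5.76802087  2.04861495 18.68287333] [ 0.47645166  1.18511598 -0.01218822] 10.532232784264433
```

```bash
python3 - <<'E'
from h import *
snap('wrist','w5');snap('scene','s5');snap('top','t5')
W=cv2.imread('pics/w5.png');S=cv2.imread('pics/s5.png');T=cv2.imread('pics/t5.png')
r=lambda I,w,h:cv2.resize(I,(w,h),interpolation=cv2.INTER_CUBIC)
a=r(W[90:240,230:390],640*5//8,375)
b=r(S[185:300,120:230],359,375)
c=r(T[160:235,375:465],270,225)
d=r(cv2.imread('pics/w4.png')[90:240,230:390],240,225)
O=np.zeros((600,800,3),np.uint8); O[:375,:400]=a;O[:375,400:759]=b;O[375:,:270]=c;O[375:,300:540]=d
cv2.imwrite('pics/m5.png',O)
E
```

```text
(no output)
```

View pics/m5.png

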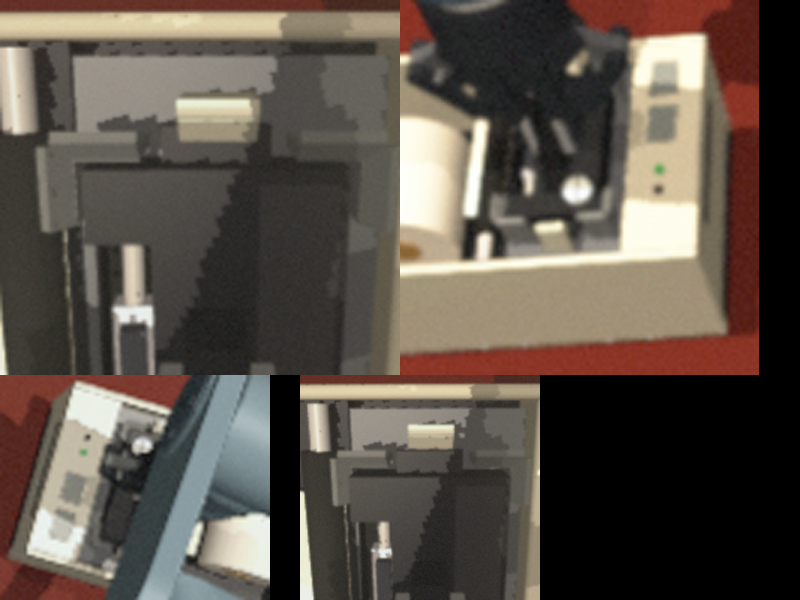

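>>> carry_out(motion="0 0 0 0 0 -0.6 1;0 0 0 0.4 0 0 1;0 0 0 0.4 0 0 1;0 0 0 0 0 0 1;0 0 0 0 0 0 1;0 0 0 0 0 0 1;0 0 0 0 0 0 1;0 0 0 0 0 0 1")

```text
time: 13.93
eef_pos: [551.4, -134.6, 125.5]
tool_rot: [[-0.961, 0.278, 0.002], [0.278, 0.961, -0.001], [-0.003, -0.0, -1.0]]
force: [-2.0, 2.4, 12.8]
finger_gap: 10.7
grip_force: 61.9
```

```bash
python3 -c "
from h import *
s=arm.observe();print(s['eef_pos'],s['force'],s['moment'],s['tool_rot'])"
```

```text
[ 551.3543515  -134.60331077  125.50157095] [-2.03145496  2.36742151 12.8497463 ] [0.29033594 0.4564134  0.01768268] [[-9.60598425e-01  2.77930347e-01  2.32100835e-03]
 [ 2.77928735e-01  9.60601179e-01 -9.96783504e-04]
 [-2.50659974e-03 -3.12433749e-04 -9.99996810e-01]]
```

>>> carry_out(motion="0 0 0 0 0 -0.8 1;0 0 0 0 0 -0.8 1;0 0 0 0 0 -0.8 1;0 0 0 0 0 -0.8 1;0 0 0 0 0 -0.7 1;0 0 0 0 0 0 1;0 0 0 0 0 0 1;0 0 0 0 0 0 1")

```text
time: 14.6
eef_pos: [551.1, -134.5, 127.4]
tool_rot: [[-0.961, 0.278, 0.002], [0.278, 0.961, -0.0], [-0.002, 0.0, -1.0]]
force: [4.9, -1.4, -0.7]
finger_gap: 10.6
grip_force: 59.8
```

>>> carry_out(motion="0 0 0 -0.5 0 0 1;0 0 0 0 0 0 0.75;0 0 0 0 0 0 0.75;0 0 0 0 0 0 0.75;0 0 0 0 0 0 0.75;0 0 0 0 0 0 0.75;0 0 0 0 0 0 0.75;0 0 0 0 0 0 0.75")

```text
time: 15.27
eef_pos: [550.7, -134.4, 127.4]
tool_rot: [[-0.961, 0.278, -0.0], [0.278, 0.961, 0.0], [0.0, 0.0, -1.0]]
force: [0.1, 0.5, 0.1]
finger_gap: 21.5
grip_force: 0.0
```

>>> carry_out(motion="0 0 0 0 0 -3 0.75;0 0 0 0 0 -8 0.75;0 0 0 0 0 -15 0.75;0 0 0 0 0 -20 0.75;0 0 0 0 0 -30 0.75;0 0 0 0 0 -30 0.75;0 0 0 0 0 0 0.75;0 0 0 0 0 0 0.75")

```text
time: 15.93
eef_pos: [552.3, -135.1, 236.7]
tool_rot: [[-0.961, 0.278, 0.005], [0.278, 0.961, -0.003], [-0.006, -0.001, -1.0]]
force: [-0.9, 0.3, -1.0]
finger_gap: 21.5
grip_force: 0.0
```

```bash
python3 - <<'E'
from h import *
np.set_printoptions(precision=1,suppress=True)
snap('wrist','w6');snap('scene','s6');snap('top','t6');s=arm.observe();print(s['eef_pos'],s['force'])
# knob (white blob) by image code, in each view
for n,box in(('w6',(200,150,420,399)),('s6',(150,200,215,265)),('t6',(395,160,450,230))):
    I=cv2.imread(f'pics/{n}.png'); x0,y0,x1,y1=box; g=(I[y0:y1,x0:x1].min(2)>185).astype(np.uint8)
    k,_,st,ce=cv2.connectedComponentsWithStats(g)
    print(n,[(ce[i]+[x0,y0],st[i][2:]) for i in range(1,k) if 12<st[i][4]<900])
E
```

```text
[ 550.2 -134.1  232.5] [-0.5 -0.7 -0.4]
w6 [(array([260.2, 185. ]), array([ 12,  71, 546], dtype=int32)), (array([295.5, 169.1]), array([ 11,  26, 110], dtype=int32)), (array([295.7, 202. ]), array([ 10,  33, 101], dtype=int32)), (array([332., 229.]), array([ 17,  16, 205], dtype=int32)), (array([274.3, 241.7]), array([ 6,  5, 26], dtype=int32)), (array([317.3, 248. ]), array([ 16,  11, 157], dtype=int32)), (array([232.3, 257.5]), array([ 66,   4, 261], dtype=int32)), (array([316.3, 257.5]), array([ 38,   4, 150], dtype=int32))]
s6 [(array([164.3, 201.4]), array([24,  6, 56], dtype=int32)), (array([207.6, 203.9]), array([11, 10, 87], dtype=int32)), (array([173.2, 242.3]), array([ 9,  7, 48], dtype=int32)), (array([196.2, 255.3]), array([ 55,  20, 485], dtype=int32)), (array([165. , 254.5]), array([ 7,  2, 14], dtype=int32))]
t6 [(array([408.8, 171.4]), array([ 44,  18, 276], dtype=int32)), (array([407.1, 225.2]), array([10,  4, 13], dtype=int32))]
```

```bash
python3 - <<'E'
from h import *
np.set_printoptions(precision=1,suppress=True)
print(tri(('w6',332,229),('s6',173.2,242.3)))
y=np.array([.961,-.278]);x=np.array([-.278,-.961])
print('expected',np.array([550.7,-134.4])-15*x+36*y, 'z if clicked ~127-128, if up on pads ~133')
E
```

```text
(array([ 590.2, -129.9,  127.8]), [0.1, 0.1])
expected [ 589.5 -130. ] z if clicked ~127-128, if up on pads ~133
```

```bash
python3 -c "
from workcell import arm
print(arm.finish_job())"
```

```text
the job is handed in; nothing more can be done
None
```

The cassette is in the bay with its ribbon side to the paper roll and both hooks clicked over it by feel. It held when pulled up gently, and the job was handed in after about 16 s with the gripper clear; no verdict came back.

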